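# Half-exposure of a printed plaque

### The arm

A 7-joint arm with a two-finger parallel gripper is mounted at the origin on the work surface. World frame = base frame: x ahead of the robot, y to its left, z up, the work surface at z = 0. Lengths are in mm, angles in rad, forces in N, time in s.
With the tool pointing down it reaches from about 400 to 875 mm from the base axis. Payload 6.5 kg.
Tool frame: the origin (TCP) lies at the very end of the fingers, on their centre line; the grasp point (between the pads) lies 19 mm behind it; z points along the fingers, y is the direction in which the jaws open and shut (so a half turn about z gives the same grasp; the last joint's range is limited). The gripper opens to 85 mm and grips with 20 to 120 N. Pads are 22 mm wide; open, the fingers measure 114 mm over their backs; the gripper's body (76 mm by 85 mm) begins 54 mm behind the grasp point. The pads swing forward as they close: fully open they stand 13 mm farther back than shut.
Start: joints at [-1.251, 0.536, -0.004, 1.538, 0.003, 1.067, -0.071], TCP at [244.59, 602.217, 231.29] pointing down, gripper open.
Joint ranges: [-2.7, 2.7], [-0.37, 2.16], [-1.27, 1.26], [0.24, 2.4], [-1.31, 4.45], [0.19, 1.91], [-2.76, 2.76]. Speed limits (rad/s): [2.39, 2.39, 3.14, 3.14, 3.14, 3.14, 3.14].

### API

Orientations are given as a rotation vector (axis times angle).
In Python, from plant import get_state, capture, camera_params, finish_job gives the robot as it stands.
- The arm moves only by the tool jog_arm, never from a script. Its argument "deltas" is text: rows parted by semicolons, each of 6 numbers parted by spaces: the shift along the world's x, y, z in cm, then the turn, a rotation vector about the world's x, y, z in rad. A call has 1 to 20 rows; each row shifts and turns the pose as measured when the row begins; what a row does not reach is not made up. A row lasts 1/12 s, in which the tool goes at most 41.7 mm and 7.16 degrees, less where a joint would pass 70% of its speed; a pose out of reach is approached as far as the arm can. A call is refused whole if a number of a shift passes 4.17 or a number of a turn 0.125, either way. A call with a gripper value outside its range is refused whole. "gripper" is the opening in per cent of the stroke, from 0 (shut) to 100 (fully open), set as the call begins (left out, the last holds). The fingers move at their own pace and stop on an object; "newtons" is the grip in N (left out, the last holds). Time passes only in rows, so rows that do not move let the fingers close. It gives the time, the measured TCP pose, the force and the opening at its end, in the units of the state.
- get_state(): the state, without advancing time (a new reading comes with each control period).
- capture(name): name is "scene" or "top" or "wrist"; returns (picture, depth): 420x560x3 uint8, blue, green, red; 420x560 float32, mm along the optical axis (not along the pixel's ray), 0 where there is no reading.
- camera_params(name): a dict with "fx", "fy", "cx", "cy" (pixels), "k1" (the pictures are not rectified: a ray, as slopes to the right and down, at radius r is drawn at 1 + k1 r^2 times it, then the intrinsics apply), "cam_to_world" (4x4, takes a point from camera to world coordinates); the wrist camera has in their place "hand_eye" (4x4, takes a point from camera to tool coordinates, whose origin is the TCP and whose axes are the flange's). Camera axes: x right, y down, z forward; pixel columns grow to the right and rows downward; lengths in mm; the calibration is good to about 2 mm. A picture is of the moment at which its call begins: read the wrist's pose just before it. camera_params takes no time and is no camera call.
- finish_job(): hands the job in, once; it reports no verdict.
The state is a dict: "time": time; "q": joint angles; "qd": joint speeds; "joint_torque": joint torques, N m; "tool_pos": TCP position; "eef_rot": TCP orientation; "wrist_force": force on the tool from outside, world axes, zero at the start; "ft_torque": the same for the moment, N m; "width": finger opening in mm.
Only numpy, scipy, OpenCV 4.12 (cv2) and the standard library are available. Lean on these libraries where they do the work, as an engineer would, in place of code of your own. Each camera call takes 0.05 s, during which the arm holds its last target. There are 200 camera calls.

### The job

Get the plaque in the exposure frame ready and give it a half exposure: first lay the wooden straightedge with the grip rib flat on the table, flush along the plaque's front edge and about centred on it, and let go of it so that no light creeps under that edge. Only then slide the sprung shutter by its tab, against its spring, to half of its travel (tab at the black marks on the rails, never far past them) and finish while still holding it there. Leave the other things on the table where they are.

Things in the scene. Friction and masses are not known exactly. Their poses are not given: they have to be found in the camera images.
- frame: Exposure frame, fixed, yaw within 0.3 rad, on either side of the table. A pale wooden plaque, 140 (x) x 200 (y) x 10 mm, lies on the table between two dark end blocks (at y = +-100 to 125 mm, 22 mm high, x -54 to +66 mm). Origin: centre of the plaque's underside. A steel shutter sheet covers its negative-y half, a fixed grey cover (29 mm high with the spring tube) the positive-y half.
- edge_mid (a point): Middle of the plaque's front edge at table height: x = -70 mm, y = 0 in the frame. Axes as the frame's: the edge runs 200 mm along y, is 10 mm high and faces -x, with bare table before it.
- half_mark (a point): The black line across the front rail that marks half travel (the rear rail has one too), at x = -47, y = -43 mm in the frame, 22 mm above the table. The two aluminium rails run along y, 10 mm wide, centred at x = -47 and +57 mm, tops 22 mm above the table.
- shutter (a joint): Sprung shutter's travel in m along the frame's +y: 0 shut (the spring holds it there), 0.08 fully open under the fixed cover, half travel 0.040. The spring resists with 2.4 N at 0, rising 1.2 N per cm to 7.2 N at half and 12 N fully open; let go, it slides shut.
- tab_foot (a point): The shutter's upright grey tab, fixed on its sheet: 30 (frame's x) x 10 (y) x 48 mm high, flat sides. This point: centre of its foot, 15.5 mm above the table; axes as the frame's. In the frame x = +5 mm; y = -83 mm shut, -43 mm at half travel (level with the black marks), -3 mm open. Fingertips must stay over 22 mm above the table here to clear the rails and end blocks.
- tab_top (a point): Middle of the tab's top, 63.5 mm above the table.
- straightedge: Loose wooden straightedge, 0.11 to 0.22 kg: bar 45 (x) x 220 (y) x 10 mm thick, with a grip rib along its middle 14 (x) x 70 (y) mm, top 40 mm above the underside. Same either way round. Origin: centre of the underside. Flush at the plaque it lies 22.5 mm in front of edge_mid, its y along the edge. Starts flat on the side opposite the frame, yaw within 1.0 rad.
- paper_cup: Bystander: open paper cup, 72 mm across, 85 mm high. Origin: centre of its underside.
- tall_candle: Bystander: white pillar candle, 60 mm across, 150 mm high. Origin: centre of its underside.
- short_candle: Bystander: white pillar candle, 60 mm across, 110 mm high. Origin: centre of its underside.
- plain_ruler: Bystander: thin wooden ruler with tick marks and no rib, 200 x 28 x 5 mm, lying along its x. Origin: centre of its underside.
- brush_jar: Bystander: glass jar with brushes, 76 mm across, 190 mm high over the brushes, which lean out to 51 mm from its axis. Origin: centre of its underside.
- round_box: Bystander: round brown lidded box, 112 mm across, 58 mm high. Origin: centre of its underside.
- plate: Bystander: white plate, 170 mm across, 16 mm high. Origin: centre of its underside.
Things that resemble listed ones, but are neither listed nor needed, are in the scene too. Several things look just like the straightedge: the one meant starts farthest to the robot's left.

How it is judged (in metres and radians):
On the way, in this order (a step that is already met when the one before it is completed fails the run):
1. the straightedge lies flat on the table, flush along the plaque's front edge, let go, with the shutter still shut (x of straightedge in the frame of frame between -0.0965 and -0.0905 m and y of straightedge in the frame of frame between -0.03 and 0.03 m and angle between the y axis of straightedge and the y axis of frame, either way round below 0.025 rad and height (world z) of straightedge below 0.003 m and angle between straightedge's own z axis and vertical below 0.04 rad and contact force between the fingers and straightedge below 0.1 N and linear speed of straightedge below 0.01 m/s and value of joint shutter below 0.008 m), for 0.2 s.
2. the fingers hold the shutter at half travel (value of joint shutter between 0.034 and 0.046 m and contact force between the fingers and shutter above 2 N), for 0.2 s.
At the end, for the whole second after the job is handed in: Ends with the fingers holding the tab (over 2 N) still at half travel, 40 +- 6 mm; the straightedge, untouched, lies flat on the table along the plaque's front edge: gap under 4 mm, within 0.025 rad of parallel, middle within 30 mm of the edge's middle (all of step 2 and x of straightedge in the frame of frame between -0.0965 and -0.0905 m and y of straightedge in the frame of frame between -0.03 and 0.03 m and angle between the y axis of straightedge and the y axis of frame, either way round below 0.025 rad and height (world z) of straightedge below 0.003 m and angle between straightedge's own z axis and vertical below 0.04 rad and contact force between each of the arm, the fingers and straightedge below 0.1 N and velocity of joint shutter between -0.005 and 0.005 m/s); the arm keeps its last pose, push and grip.
It fails at once if the shutter is opened (more than 15 mm) while the straightedge is not flush along the plaque's edge (value of joint shutter above 0.015 m and not (x of straightedge in the frame of frame between -0.0965 and -0.0905 m and y of straightedge in the frame of frame between -0.03 and 0.03 m and angle between the y axis of straightedge and the y axis of frame, either way round below 0.025 rad and height (world z) of straightedge below 0.003 m and angle between straightedge's own z axis and vertical below 0.04 rad)).
It fails at once if the shutter is opened far past half (more than 60 mm) (value of joint shutter above 0.06 m).
It fails at once if a bystander is moved by more than 30 mm (distance of any of paper_cup, tall_candle, short_candle, plain_ruler, brush_jar, round_box, plate from where it was at the start of the episode above 0.03 m).
It also fails if it takes over 64 s, if anything falls off the work surface, if the arm or the gripper's body presses on something with over 40 N, if the wrist force passes 120 N, or if a joint passes its speed limit or range.

## Working session

There is one attempt and no reset: what is moved stays moved. The work goes in short steps, Python scripts to look and compute and a tool call to move; the robot and the scene stay as the last step left them, time stands still between calls to the robot, and variables do not carry over. Pictures are saved under pics/ and viewed, on a budget of 10 in all, crops included, one or two more only if the job needs it, and the job is handed in when it is done.

Besides the shell and the picture viewer there is one more tool, called in YAML: its name, and indented under it one key for each argument. jog_arm: Moves the arm, as the interface text tells. Its arguments: {"type":"object","properties":{"deltas":{"type":"string"},"gripper":{"type":"number"},"newtons":{"type":"number"}},"required":["deltas"]}

```bash
mkdir -p pics; cat > h.py <<'E'
import numpy as np, cv2
from scipy.spatial.transform import Rotation as R
from plant import get_state, capture, camera_params, finish_job
def cam(name):
    s=get_state(); im,d=capture(name); p=camera_params(name)
    if 'cam_to_world' in p: T=np.array(p['cam_to_world'])
    else:
        W=np.eye(4); W[:3,:3]=R.from_rotvec(s['eef_rot']).as_matrix(); W[:3,3]=s['tool_pos']; T=W@np.array(p['hand_eye'])
    return im,d,p,T
def rays(uv,p):
    uv=np.asarray(uv,float).reshape(-1,2)
    K=np.array([[p['fx'],0,p['cx']],[0,p['fy'],p['cy']],[0,0,1]])
    n=cv2.undistortPoints(uv.reshape(-1,1,2),K,np.array([p['k1'],0,0,0.])).reshape(-1,2)
    return np.c_[n,np.ones(len(n))]
def onplane(uv,z,p,T):
    r=rays(uv,p)@T[:3,:3].T; o=T[:3,3]
    return o+r*((z-o[2])/r[:,2])[:,None]
def cloud(d,p,T):
    h,w=d.shape; u,v=np.meshgrid(np.arange(w),np.arange(h))
    r=rays(np.c_[u.ravel(),v.ravel()],p)*d.reshape(-1,1)
    return (r@T[:3,:3].T+T[:3,3]).reshape(h,w,3)
E
python3 - <<'E'
from h import *
for n in('top','scene'):
    im,d,p,T=cam(n); cv2.imwrite(f'pics/{n}0.png',im); np.savez(f'{n}0.npz',im=im,d=d,T=T)
    print(n,p['fx'],p['k1'],T.round(2).tolist())
print(get_state())
E
```

```text
top 476.07999593459834 -0.04201583288405818 [[-0.0, -0.99, 0.16, 285.63], [-1.0, 0.01, 0.01, -40.23], [-0.01, -0.16, -0.99, 1375.68], [0.0, 0.0, 0.0, 1.0]]
scene 519.1052259032019 0.05936608449905824 [[-0.56, 0.66, -0.5, 1213.72], [0.83, 0.46, -0.33, 451.95], [0.01, -0.6, -0.8, 1271.44], [0.0, 0.0, 0.0, 1.0]]
{'time': 0.1, 'q': array([-1.25120374,  0.53708231, -0.00444289,  1.53876649,  0.00258042,
        1.06730668, -0.07122554]), 'qd': array([-0.0002584 , -0.0030893 , -0.00017429, -0.00265399,  0.00193174,
        0.00017756,  0.00080999]), 'joint_torque': array([ 1.77735932e-03, -5.84562850e+01,  1.05132625e+00, -2.59775054e+01,
        1.25928421e-02,  4.58138020e-03,  3.06468898e-06]), 'tool_pos': array([244.38246156, 601.6972013 , 230.50894977]), 'eef_rot': array([-6.02148991e-01, -3.08313725e+00,  2.42477887e-03]), 'wrist_force': array([ 0.54329326,  0.54023111, -0.10352675]), 'ft_torque': array([ 0.00021503, -0.02638182,  0.07516246]), 'width': 85.43402854915938}
```

View pics/top0.png

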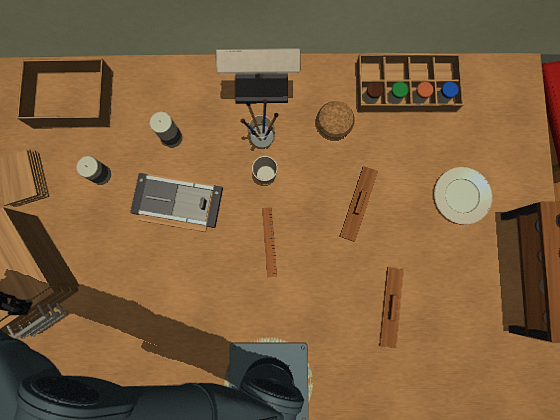

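View pics/scene0.png

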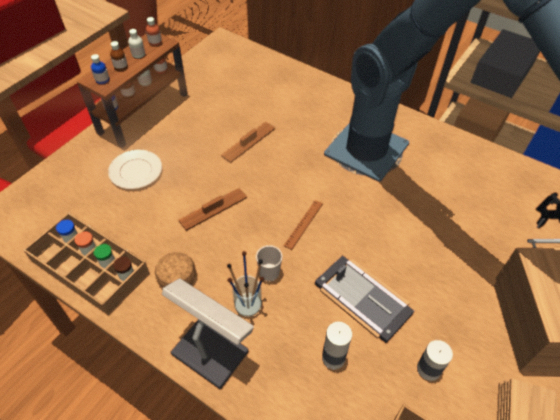

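The top view shows the frame at about (177,200) with the tab near (203,203), on the robot's left. The straightedge meant is the left one of the two ribbed bars, at (358,203). The ruler at (269,242) has no rib. The scene view agrees.

```bash
python3 - <<'E'
from h import *
f=np.load('top0.npz'); im,d,T=f['im'],f['d'],f['T']; p=camera_params('top')
P=cloud(d,p,T); z=P[...,2]
print('table z',np.median(z[240:300,300:350]))
def box(u0,u1,v0,v1,zl,zh,nm):
    m=np.zeros(z.shape,bool); m[v0:v1,u0:u1]=True
    m&=(z>zl)&(z<zh); q=P[m]
    r=cv2.minAreaRect(q[:,:2].astype(np.float32)); print(nm,len(q),q.mean(0).round(1),r, np.percentile(q[:,2],[5,50,95]).round(1))
box(330,385,158,248,6,60,'se'); box(330,385,158,248,25,60,'rib')
box(120,230,165,235,5,80,'frame'); box(120,230,165,235,16,80,'frame>16'); box(120,230,165,235,40,80,'tab')
for nm,a in dict(cup=(245,282,150,190),box=(310,360,95,145),jar=(240,285,90,152),tc=(145,185,105,150),sc=(70,115,150,190),ruler=(258,282,203,280)).items(): box(*a,4,200,nm)
c=cv2.resize(im[160:245,115:240],None,fx=6,fy=6,interpolation=cv2.INTER_CUBIC); cv2.imwrite('pics/c.png',c)
E
```

```text
table z 0.6025037293727564
se 1261 [ 501.8 -264.2   13.7] ((504.76751708984375, -261.6089172363281), (157.70045471191406, 264.6278381347656), 87.80301666259766) [ 6.5 10.8 40.4]
rib 135 [ 500.2 -265.    39.7] ((500.6741638183594, -265.63885498046875), (14.13158130645752, 70.21549987792969), 70.15518951416016) [32.6 40.1 44.4]
frame 4196 [507.  264.5  18.6] ((516.089599609375, 275.04351806640625), (325.682373046875, 205.45538330078125), 89.63584899902344) [ 6.6 19.2 26.9]
frame>16 2812 [512.6 271.3  22.3] ((505.0358581542969, 264.96337890625), (250.1752166748047, 137.7421875), 80.4060287475586) [16.7 21.5 28.1]
tab 55 [496.2 181.9  59.8] ((497.21527099609375, 182.81629943847656), (10.487837791442871, 30.784587860107422), 79.5081787109375) [43.6 61.8 67.4]
cup 597 [598.3   8.1  36.8] ((603.7803955078125, 12.615394592285156), (106.83770751953125, 118.26424407958984), 89.69556427001953) [ 4.3 28.1 86.5]
box 1366 [ 744.6 -200.5   45.5] ((756.6921997070312, -202.04815673828125), (148.17396545410156, 154.0531463623047), 89.61752319335938) [ 4.7 54.3 62.2]
jar 1614 [751.3  15.5  53. ] ((752.4722290039062, 15.721603393554688), (132.64193725585938, 188.4205322265625), 89.63572692871094) [  4.8  24.2 175.8]
tc 882 [703.2 282.7  96.6] ((736.7216796875, 309.1170654296875), (142.6143798828125, 119.1031723022461), 1.667332410812378) [  4.7 118.7 153.8]
sc 797 [591.3 491.3  71.9] ((607.618408203125, 523.3106689453125), (135.71755981445312, 119.44905853271484), 89.65975952148438) [  4.6  91.1 113.3]
ruler 617 [396.1  -5.5   6.7] ((395.14398193359375, -6.259239196777344), (66.88795471191406, 216.39593505859375), 89.70014190673828) [ 4.2  6.2 10.8]
```

View pics/c.png

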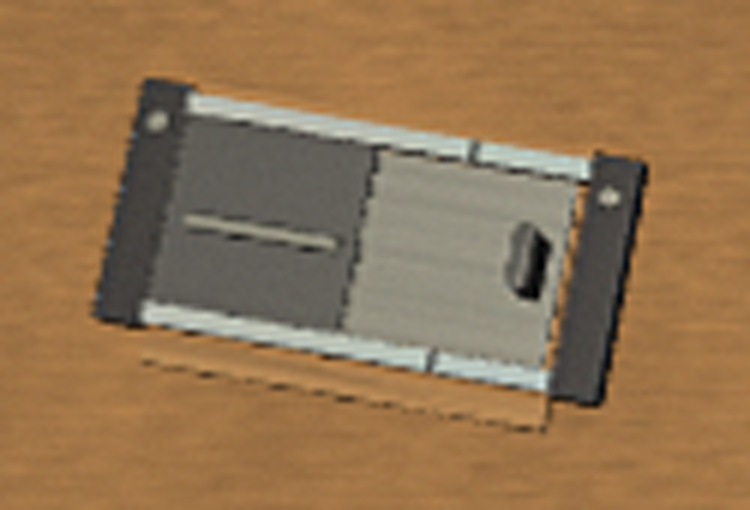

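The crop shows the plaque's front edge as a pale strip running from (143,362) to (545,430). The half marks are at (430,358) and (472,150), and the tab is at (522,262). I'll move over the frame first, because it is on the way, and measure it with the wrist camera.

jog_arm:
  deltas: "2 -3.3 1 0 0 0;2 -3.3 1 0 0 0;2 -3.3 1 0 0 0;2 -3.3 1 0 0 0;2 -3.3 1 0 0 0;2 -3.3 1 0 0 0;2 -3.3 0 0 0 0;2 -3.3 0 0 0 0;2 -3.3 0 0 0 0;1 -2 0 0 0 0;0 0 0 0 0 0;0 0 0 0 0 0"
  gripper: 100

```text
time: 1.1
tool_pos: [433.9, 265.7, 288.0]
eef_rot: [-0.596, -3.079, 0.013]
wrist_force: [-0.6, 0.8, -0.3]
width: 85.9
```

```bash
python3 - <<'E'
from h import *
im,d,p,T=cam('wrist'); cv2.imwrite('pics/w1.png',im); np.savez('w1.npz',im=im,d=d,T=T)
print(p,T.round(2).tolist(),get_state()['tool_pos'])
E
```

```text
{'fx': 340.4459299484814, 'fy': 340.4459299484814, 'cx': 283.27205873877944, 'cy': 204.6822743955501, 'k1': -0.06275008160661692, 'hand_eye': array([[-6.91841016e-04, -9.60895787e-01, -2.76909387e-01,
         7.07399342e+01],
       [ 9.99999517e-01, -4.71298065e-04, -8.62998395e-04,
         6.98136842e-02],
       [ 6.98744664e-04, -2.76909850e-01,  9.60895648e-01,
        -1.41864055e+02],
       [ 0.00000000e+00,  0.00000000e+00,  0.00000000e+00,
         1.00000000e+00]])} [[0.37, 0.89, 0.25, 369.23], [0.93, -0.36, -0.11, 293.19], [-0.01, 0.27, -0.96, 430.13], [0.0, 0.0, 0.0, 1.0]] [433.85058889 265.63103646 287.96795417]
```

View pics/w1.png

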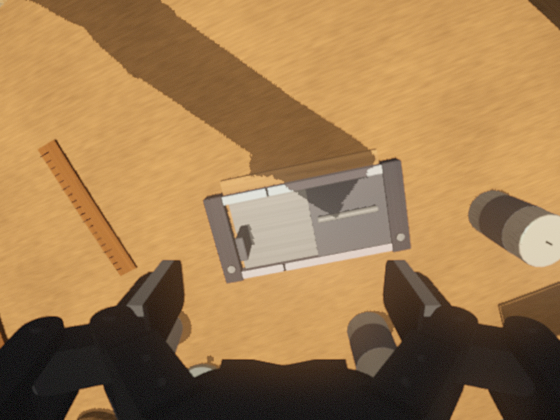

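The wrist view shows the whole frame. The front edge of the plaque runs from (222,180) to (376,150), the front mark is at (267,191), the rear mark at (284,267) and the tab at (246,240).

```bash
python3 - <<'E'
from h import *
f=np.load('w1.npz'); im,d,T=f['im'],f['d'],f['T']; p=camera_params('wrist')
P=cloud(d,p,T); z=P[...,2]; print('table',np.median(z[100:140,350:400]))
g=im.max(2)
print('satvals block',im[240,222],im[215,400],'rail',im[198,240],'plaque',im[184,240],'table',im[170,240])
U=lambda m:np.argwhere(m)[:,::-1]
win=np.zeros(g.shape,bool); win[145:290,195:420]=True
m=((win&(g<105)&(im.max(2).astype(int)-im.min(2)<30)).astype(np.uint8))
cent=[]
for nm,(u0,u1) in dict(R=(195,250),L=(378,420)).items():
    k=m.copy(); k[:,:u0]=0;k[:,u1:]=0
    n,l,st,c=cv2.connectedComponentsWithStats(k); i=1+st[1:,4].argmax()
    q=onplane(U(l==i),22,p,T)[:,:2].astype(np.float32); r=cv2.minAreaRect(q)
    cs=cv2.boxPoints(r); print(nm,st[i],r); cent.append(np.array(r[0]))
# rails: bright pixels
br=(win&(im.min(2)>185)).astype(np.uint8)
for nm,sel in dict(front=(150,215),rear=(240,285)).items():
    k=br.copy();k[:sel[0]]=0;k[sel[1]:]=0
    q=onplane(U(k>0),22,p,T)[:,:2].astype(np.float32); 
    vx,vy,x,y=cv2.fitLine(q,cv2.DIST_HUBER,0,.01,.01).ravel(); print(nm,len(q),'yaw',np.degrees(np.arctan2(vy,vx)),(x,y),cv2.minAreaRect(q))
for nm,uv in dict(fm=(267,191),rm=(284,267)).items(): print(nm,onplane(uv,22,p,T).round(1))
print('edge z10',onplane([(222,180),(376,150)],10,p,T).round(1))
k=win&(z>50)&(z<75); k[:, 265:]=False; print('tab',k.sum(),cv2.minAreaRect(P[k][:,:2].astype(np.float32)),np.median(P[k],0))
cv2.imwrite('pics/c2.png',cv2.resize(im[140:295,190:425],None,fx=3.4,fy=3.4,interpolation=cv2.INTER_CUBIC))
E
```

```text
table -0.7925000648899925
satvals block [103 110 128] [ 99 108 123] rail [217 225 225] plaque [113 173 220] table [ 99 162 212]
R [237 226  13  29 191] ((499.9931335449219, 180.14048767089844), (15.45383358001709, 38.70745086669922), 66.3931884765625)
L [380 159  19   5  47] ((471.7657470703125, 384.9791564941406), (21.969703674316406, 3.4312424659729004), 77.9693832397461)
front 624 yaw 79.81712 (np.float32(454.82852), np.float32(243.39955)) ((460.4779357910156, 275.11962890625), (198.71075439453125, 10.477309226989746), 79.8537826538086)
rear 926 yaw 79.98027 (np.float32(562.7169), np.float32(259.4453)) ((562.3709106445312, 257.31005859375), (198.4833984375, 9.066106796264648), 79.9409408569336)
fm [[451.6 233.9  22. ]]
rm [[554.9 215.   22. ]]
edge z10 [[419.7 184.9  10. ]
 [455.9 376.8  10. ]]
tab 262 ((496.0971984863281, 184.9107666015625), (10.4872465133667, 29.44731330871582), 79.7124252319336) [494.9193663  186.5079526   62.31062374]
```

View pics/c2.png

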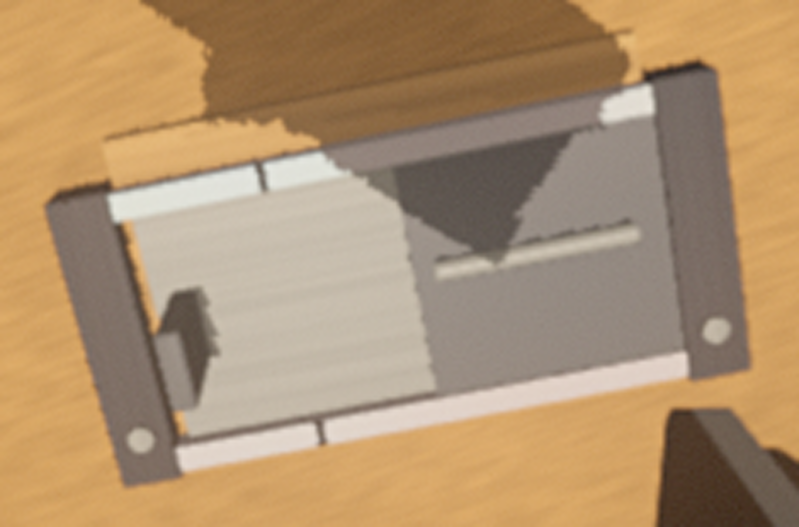

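The measurements agree. The frame origin is about (506, 267.4) with yaw about -0.175 rad, judged from the rails, marks, tab and plaque edge to within about 1 mm. Next is the straightedge.

jog_arm:
  deltas: "0.8 -3.3 0 0 0 0;0.8 -3.8 0 0 0 0;0.8 -3.8 0 0 0 0;0.8 -3.8 0 0 0 0;0.8 -3.8 -0.8 0 0 0;0.8 -3.8 -0.8 0 0 0;0.5 -3.8 -0.8 0 0 0;0.3 -3.8 -0.8 0 0 0;0 -3.8 -0.8 0 0 0;0 -3.8 -0.8 0 0 0.01;0 -3.8 -0.8 0 0 0.01;0 -3.8 -0.8 0 0 0.01;0 -3.8 -0.8 0 0 0.01;0 -3.4 0 0 0 0;0 0 0 0 0 0;0 0 0 0 0 0"
  gripper: 50

```text
time: 2.48
tool_pos: [489.6, -249.2, 210.0]
eef_rot: [-0.445, -3.103, -0.002]
wrist_force: [1.0, 1.1, 0.9]
width: 42.9
```

```bash
cat > se.py <<'E'
from h import *
import sys
def bar(im,d,p,T,near):
    P=cloud(d,p,T); z=P[...,2]; near=np.array(near)
    a=(np.hypot(P[...,0]-near[0],P[...,1]-near[1])<60)&(z>33)&(z<47)
    print('rib n',a.sum(),'z',np.median(z[a]) if a.any() else None)
    uv=np.argwhere(a)[:,::-1]; q=onplane(uv,40,p,T)[:,:2].astype(np.float32); print('rib',cv2.minAreaRect(q))
if __name__=='__main__':
    im,d,p,T=cam('wrist'); cv2.imwrite('pics/w2.png',im); np.savez('w2.npz',im=im,d=d,T=T)
    bar(im,d,p,T,(500.7,-265.6)); s=get_state(); print(s['tool_pos'],R.from_rotvec(s['eef_rot']).as_matrix().round(3).tolist())
E
python3 se.py
```

```text
rib n 1036 z 39.09390698187869
rib ((499.78802490234375, -263.6210021972656), (13.859127044677734, 70.2714614868164), 70.31076049804688)
[ 489.51818062 -249.50146741  210.28016866] [[-0.96, 0.281, -0.006], [0.281, 0.96, 0.001], [0.006, -0.001, -1.0]]
```

View pics/w2.png

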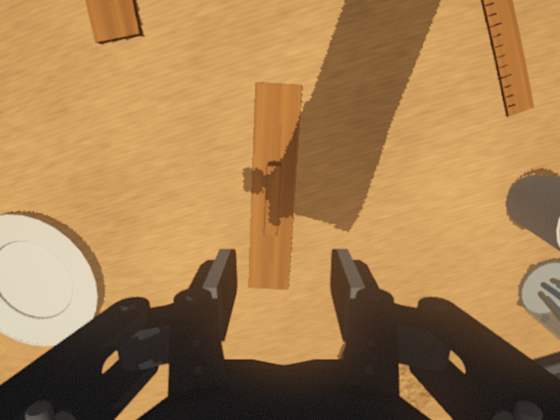

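The wrist view shows the ribbed bar at (275,185), with its rib under the gripper's shadow, and the plate and ruler clear. The rib measures 13.9 x 70.3 mm with its top at 39 mm, which fits. I'll descend now.

jog_arm:
  deltas: "0.5 -0.7 -1 0 -0.006 -0.02;0.5 -0.7 -1 0 0 -0.02;0 0 -3 0 0 -0.02;0 0 -3 0 0 0;0 0 -3 0 0 0;0 0 -2.5 0 0 0;0 0 0 0 0 0;0 0 0 0 0 0"

```text
time: 3.2
tool_pos: [508.0, -253.7, 66.1]
eef_rot: [0.527, 3.092, 0.009]
wrist_force: [-0.7, 0.2, 0.2]
width: 42.8
```

```bash
cat > st.py <<'E'
from h import *
s=get_state(); M=R.from_rotvec(s['eef_rot']).as_matrix()
print(s['tool_pos'].round(1),'jaw deg',np.degrees(np.arctan2(M[1,1],M[0,1])).round(2),'z',M[:,2].round(4),'F',s['wrist_force'].round(1),s['width'].round(1),s['time'])
E
python3 st.py
```

```text
Traceback (most recent call last):
  File "st.py", line 3, in <module>
    print(s['tool_pos'].round(1),'jaw deg',np.degrees(np.arctan2(M[1,1],M[0,1])).round(2),'z',M[:,2].round(4),'F',s['wrist_force'].round(1),s['width'].round(1),s['time'])
                                                                                                                                            ^^^^^^^^^^^^^^^^
AttributeError: 'float' object has no attribute 'round'
```

jog_arm:
  deltas: "-0.4 -0.5 0 0 0 0;-0.3 -0.4 0 0 0 0;0 0 0 0 0 0;0 0 0 0 0 0"

```text
time: 3.53
tool_pos: [503.1, -263.5, 69.5]
eef_rot: [0.525, 3.087, 0.008]
wrist_force: [0.5, -0.5, -0.9]
width: 42.3
```

```bash
sed -i "s/s\['width'\].round(1)/round(s['width'],1)/" st.py; python3 st.py
```

```text
[ 503.1 -263.5   69.5] jaw deg 70.72 z [ 0.0107  0.0034 -0.9999] F [ 0.5 -0.5 -0.9] 42.3 3.5333
```

jog_arm:
  deltas: "-0.3 0 -1 -0.003 0.01 -0.007;0 0 -1 0 0 0;0 0 -1 0 0 0;0 0 -1 0 0 0;0 0 -0.8 0 0 0;0 0 -0.5 0 0 0;0 0 0 0 0 0;0 0 0 0 0 0"

```text
time: 4.2
tool_pos: [500.6, -263.7, 11.9]
eef_rot: [0.539, 3.093, -0.0]
wrist_force: [-0.7, -0.4, 0.4]
width: 42.6
```

```bash
python3 st.py
```

```text
[ 500.6 -263.7   11.9] jaw deg 70.24 z [ 2.3e-03 -4.0e-04 -1.0e+00] F [-0.7 -0.4  0.4] 42.6 4.2
```

jog_arm:
  deltas: "-0.05 0 0.4 0 0 0;0 0 0 0 0 0;0 0 0 0 0 0;0 0 0 0 0 0;0 0 0 0 0 0;0 0 0 0 0 0;0 0 0 0 0 0;0 0 0 0 0 0"
  gripper: 0
  newtons: 50

```text
time: 4.87
tool_pos: [500.7, -264.0, 17.6]
eef_rot: [0.538, 3.091, -0.001]
wrist_force: [-0.3, -0.2, -1.0]
width: 12.8
```

```bash
python3 st.py
```

```text
[ 500.7 -264.    17.6] jaw deg 70.24 z [ 0.004  -0.0011 -1.    ] F [-0.3 -0.2 -1. ] 12.8 4.8667
```

jog_arm:
  deltas: "0 0 1 0 0 0;0 0 2.5 0 0 0;0 0 3 0 0 0;0 0 3 0 0 0;0 0 2 0 0 0;0 0 0 0 0 0"

```text
time: 5.37
tool_pos: [497.8, -263.1, 138.4]
eef_rot: [-0.541, -3.094, -0.001]
wrist_force: [0.7, -0.9, -1.5]
width: 13.0
```

```bash
python3 st.py
```

```text
[ 497.8 -263.1  138.4] jaw deg 70.18 z [-5.e-04  1.e-03 -1.e+00] F [ 0.7 -0.9 -1.5] 13.0 5.3667
```

jog_arm:
  deltas: "0 1.5 0 0 0 -0.04;0 3 0 0 0 -0.08;0 3.3 0 0 0 -0.08;0 3.3 0 0 0 -0.08;0 3.3 0 0 0 -0.08;0 3.3 0 0 0 -0.08;0 3.3 0 0 0 -0.08;0 3.3 0 0 0 -0.08;0 3.3 0 0 0 -0.08;0 3.3 0 0 0 -0.08;-0.7 3.3 0 0 0 -0.08;-0.7 3.3 0 0 0 -0.08;-0.7 3.3 0 0 0 -0.08;-0.7 3 0 0 0 -0.08;-0.7 2.5 0 0 0 -0.08;-0.7 2 0 0 0 -0.08;-0.7 1.5 0 0 0 -0.05;0 0 0 0 0 0;0 0 0 0 0 0"

```text
time: 6.95
tool_pos: [435.9, 255.6, 138.3]
eef_rot: [-2.364, -2.067, 0.016]
wrist_force: [0.2, -0.3, -0.7]
width: 12.8
```

```bash
python3 st.py
```

```text
[435.9 255.6 138.3] jaw deg -7.65 z [-0.0084 -0.0057 -0.9999] F [ 0.2 -0.3 -0.7] 12.8 6.95
```

jog_arm:
  deltas: "-0.8 1 -1 0.0057 -0.0084 -0.02;-0.8 1 -1 0 0 -0.015;-0.8 0.8 -1 0 0 0;0 0 -1 0 0 0;0 0 -1 0 0 0;0 0 0 0 0 0;0 0 0 0 0 0"

```text
time: 7.53
tool_pos: [411.8, 280.2, 83.9]
eef_rot: [2.402, 2.022, -0.003]
wrist_force: [0.8, 0.1, -1.9]
width: 13.0
```

```bash
python3 st.py
```

```text
[411.8 280.2  83.9] jaw deg -9.8 z [-1.0e-04 -2.8e-03 -1.0e+00] F [ 0.8  0.1 -1.9] 13.0 7.5333
```

jog_arm:
  deltas: "-0.1 0.2 -1 0 0 -0.003;-0.1 0.2 -1 0 0 0;0 0 -1 0 0 0;0 0 -1 0 0 0;0 0 -0.8 0 0 0;0 0 -0.5 0 0 0;0 0 0 0 0 0;0 0 0 0 0 0"

```text
time: 8.2
tool_pos: [411.3, 282.7, 24.9]
eef_rot: [2.407, 2.014, -0.003]
wrist_force: [-0.2, -0.2, -1.3]
width: 12.7
```

```bash
python3 st.py; python3 - <<'E'
from h import *
im,d,p,T=cam('wrist'); np.savez('w3.npz',im=im,d=d,T=T); cv2.imwrite('pics/w3.png',im)
E
```

```text
[411.3 282.7  24.9] jaw deg -10.16 z [ 6.0e-04 -3.5e-03 -1.0e+00] F [-0.2 -0.2 -1.3] 12.7 8.2
```

View pics/w3.png

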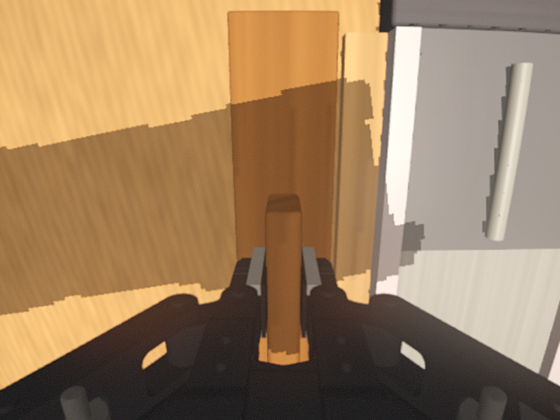

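The view from the hand shows the held bar, with its right edge from (337,15) to about (333,240). The plaque's front edge runs from (345,36) to about (335,250). I'll measure the gap from these edges.

```bash
cat > gap.py <<'E'
from h import *
# edge columns along rows: bar hue boundary and plaque front edge
def run(fn,zb,show=True):
    f=np.load(fn); im,d,T=f['im'],f['d'],f['T']; p=camera_params('wrist')
    P=cloud(d,p,T)
    g=cv2.GaussianBlur(im,(3,3),0).astype(int)
    for v in (45,60,75,100,130,160,190,220):
        print(v,[tuple(int(c) for c in g[v,u]) for u in range(326,350,2)],'z',P[v,326:350:4,2].round(0).tolist())
if __name__=='__main__': run('w3.npz',17)
E
python3 gap.py
```

```text
45 [(73, 143, 210), (75, 145, 212), (75, 147, 213), (76, 147, 215), (78, 150, 218), (75, 144, 211), (95, 161, 215), (121, 193, 243), (75, 123, 165), (74, 116, 155), (137, 204, 246), (147, 216, 255)] z [18.0, 18.0, 18.0, 17.0, 1.0, 9.0]
60 [(74, 144, 211), (74, 145, 213), (75, 147, 214), (76, 149, 215), (77, 151, 218), (75, 144, 207), (116, 187, 238), (116, 185, 234), (54, 91, 127), (91, 146, 186), (146, 216, 255), (148, 216, 255)] z [17.0, 18.0, 17.0, -1.0, 2.0, 10.0]
75 [(73, 145, 212), (75, 146, 213), (77, 147, 214), (77, 149, 217), (76, 150, 217), (81, 148, 211), (117, 186, 238), (106, 171, 220), (61, 98, 134), (111, 171, 212), (149, 217, 255), (149, 217, 255)] z [18.0, 17.0, 19.0, -1.0, 4.0, 10.0]
100 [(45, 85, 134), (44, 86, 135), (45, 87, 137), (46, 88, 139), (46, 88, 138), (57, 101, 145), (71, 119, 161), (58, 97, 131), (57, 93, 125), (81, 127, 169), (87, 136, 178), (87, 136, 179)] z [18.0, 17.0, 18.0, -1.0, 8.0, 10.0]
130 [(44, 83, 131), (44, 81, 128), (44, 83, 131), (45, 86, 135), (49, 90, 138), (69, 117, 160), (66, 110, 149), (54, 89, 119), (72, 116, 154), (86, 135, 177), (88, 137, 179), (87, 137, 178)] z [18.0, 18.0, 17.0, -1.0, 10.0, 10.0]
160 [(45, 83, 131), (44, 83, 130), (47, 87, 135), (49, 90, 138), (63, 106, 150), (74, 121, 163), (59, 95, 129), (65, 102, 137), (84, 131, 173), (89, 137, 178), (87, 136, 177), (87, 136, 177)] z [18.0, 18.0, 17.0, 1.0, 9.0, 8.0]
190 [(48, 85, 132), (49, 88, 134), (52, 91, 139), (55, 92, 138), (70, 114, 155), (66, 105, 142), (63, 95, 127), (81, 125, 165), (87, 136, 177), (87, 135, 177), (87, 135, 176), (88, 135, 175)] z [18.0, 18.0, -1.0, 4.0, 10.0, 10.0]
220 [(49, 86, 134), (50, 89, 138), (52, 92, 140), (65, 109, 152), (71, 115, 156), (60, 94, 128), (73, 114, 152), (86, 133, 175), (86, 133, 175), (87, 133, 174), (86, 132, 173), (85, 131, 172)] z [19.0, 19.0, -0.0, 9.0, 10.0, 10.0]
```

```bash
cat > gap2.py <<'E'
from h import *
import sys
fn,zb=sys.argv[1],float(sys.argv[2])
f=np.load(fn); im,T=f['im'],f['T']; p=camera_params('wrist')
g=cv2.GaussianBlur(im,(3,3),0).astype(float); b=[];e=[]
for v in range(45,236,5):
    r=g[v,:,0]/g[v,:,2]; ub=np.where(r[300:360]<0.405)[0]
    # bar = contiguous from 300
    k=np.where(r[300:360]>0.405)[0][0]+300; ub=k-1+(0.405-r[k-1])/(r[k]-r[k-1])
    G=g[v,:,1]; m=k+np.argmin(G[k:k+14]); t=(G[m]+np.median(G[m+4:m+12]))/2
    j=m+np.where(G[m:m+14]>t)[0][0]; ue=j-1+(t-G[j-1])/(G[j]-G[j-1]); b.append((ub,v)); e.append((ue,v))
c,s=np.cos(-.175),np.sin(-.175); M=np.array([[c,s],[-s,c]])
B=(onplane(b,zb,p,T)[:,:2]-[506,267.4])@M.T; E=(onplane(e,10,p,T)[:,:2]-[506,267.4])@M.T
for n,q in(('bar',B),('edge',E)):
    k=np.polyfit(q[:,1],q[:,0],1); res=q[:,0]-np.polyval(k,q[:,1]); k=np.polyfit(q[abs(res)<1,1],q[abs(res)<1,0],1)
    print(n,'slope(rad)',k[0].round(4),'x at y=0',k[1].round(2),'x at 60',np.polyval(k,60).round(2),'y range',q[:,1].min().round(),q[:,1].max().round(),'res',res.std().round(2))
E
python3 gap2.py w3.npz 17.4
```

```text
bar slope(rad) 0.003 x at y=0 -74.28 x at 60 -74.1 y range 11.0 93.0 res 0.13
edge slope(rad) -0.0003 x at y=0 -69.78 x at 60 -69.8 y range 8.0 95.0 res 0.13
```

jog_arm:
  deltas: "0.15 -0.03 -0.3 0 0 0;0.15 0 -0.3 0 0 0;0 0 -0.1 0 0 0;0 0 0 0 0 0;0 0 0 0 0 0"

```text
time: 8.67
tool_pos: [415.6, 283.1, 18.6]
eef_rot: [2.407, 2.014, 0.002]
wrist_force: [-0.4, -0.1, -1.8]
width: 12.8
```

```bash
cat > snap.sh <<'E'
python3 st.py; python3 - $1 <<'X'
import sys
from h import *
im,d,p,T=cam('wrist'); np.savez(sys.argv[1]+'.npz',im=im,d=d,T=T); cv2.imwrite('pics/'+sys.argv[1]+'.png',im)
z=cloud(d,p,T)[60:200,245:325,2]; print('bar top z',np.median(z))
X
E
bash snap.sh w4; python3 gap2.py w4.npz 10.5
```

```text
[415.6 283.1  18.6] jaw deg -10.15 z [ 0.0027 -0.0017 -1.    ] F [-0.4 -0.1 -1.8] 12.8 8.6667
bar top z 11.630043874746306
bar slope(rad) 0.0031 x at y=0 -70.22 x at 60 -70.04 y range 12.0 95.0 res 0.09
edge slope(rad) 0.0021 x at y=0 -69.49 x at 60 -69.36 y range 12.0 95.0 res 1.06
```

jog_arm:
  deltas: "-0.05 0 -0.1 0 0 0;0 0 -0.05 0 0 0;0 0 0 0 0 0"

```text
time: 8.97
tool_pos: [415.2, 283.3, 17.3]
eef_rot: [2.407, 2.014, 0.002]
wrist_force: [0.3, 1.2, -1.9]
width: 12.9
```

```bash
bash snap.sh w5; python3 gap2.py w5.npz 10
```

```text
[415.2 283.3  17.3] jaw deg -10.14 z [ 0.0032 -0.0013 -1.    ] F [ 0.3  1.2 -1.9] 12.9 8.9667
bar top z 10.353141666713569
bar slope(rad) 0.0056 x at y=0 -70.73 x at 60 -70.39 y range 12.0 95.0 res 0.07
edge slope(rad) 0.0013 x at y=0 -69.77 x at 60 -69.69 y range 12.0 95.0 res 0.08
```

jog_arm:
  deltas: "0 0 -0.03 0 0 0;0 0 0 0 0 0;0 0 0 0 0 0;0 0 0 0 0 0;0 0 0 0 0 0"
  gripper: 33

```text
time: 9.43
tool_pos: [415.7, 283.7, 17.4]
eef_rot: [2.407, 2.015, 0.005]
wrist_force: [0.9, 0.0, 0.0]
width: 28.3
```

```bash
bash snap.sh w6; python3 gap2.py w6.npz 10
```

```text
[415.7 283.7  17.4] jaw deg -10.14 z [ 4.2e-03 -5.0e-04 -1.0e+00] F [0.9 0.  0. ] 28.3 9.4333
bar top z 9.283377236664293
bar slope(rad) 0.0069 x at y=0 -70.97 x at 60 -70.55 y range 13.0 95.0 res 0.07
edge slope(rad) 0.0009 x at y=0 -69.84 x at 60 -69.78 y range 13.0 95.0 res 0.04
```

The bar is released and lies flush, with a gap of about 1 mm and about 0.006 rad off parallel. Now I retreat straight up and turn for the tab.

jog_arm:
  deltas: "0 0 0.8 0 0 0;0 0 2 0 0 0;0 0 3 0 0 0;0 0 3 0 0 0;0 0 3 0 0 0.05;0.5 -0.6 2 0 0 0.1;0.5 -0.6 0 0 0 0.1;0.5 -0.6 0 0 0 0.1;0.5 -0.6 0 0 0 0.1;0.5 -0.6 0 0 0 0.1;0.5 -0.6 0 0 0 0.1;0.5 -0.6 0 0 0 0.1;0.5 -0.6 0 0 0 0.1;0.5 -0.6 0 0 0 0.1;0.5 -0.6 0 0 0 0.1;0.5 -0.6 0 0 0 0.1;0.5 -0.6 0 0 0 0.1;0.5 -0.6 0 0 0 0.1;0 0 0 0 0 0;0 0 0 0 0 0"

```text
time: 11.15
tool_pos: [482.6, 197.2, 173.0]
eef_rot: [0.53, 3.09, 0.013]
wrist_force: [0.5, 0.6, 0.1]
width: 28.3
```

```bash
bash snap.sh w7
```

```text
[482.6 197.2 173. ] jaw deg 70.54 z [ 0.0082  0.0068 -0.9999] F [0.5 0.6 0.1] 28.3 11.15
bar top z 10.13060221751465
```

View pics/w7.png

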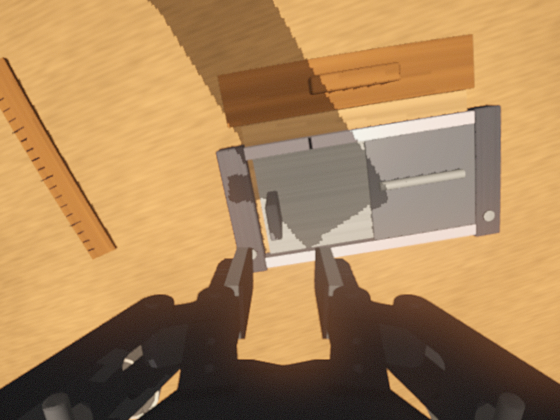

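The view shows the straightedge lying along the plaque's front with its rib at (355,78), the tab at (273,215) and the shutter still shut. I'll measure the rib and the tab from here.

```bash
cat > chk.py <<'E'
from h import *
import sys
f=np.load(sys.argv[1]); im,d,T=f['im'],f['d'],f['T']; p=camera_params('wrist'); P=cloud(d,p,T); z=P[...,2]
c,s=np.cos(-.175),np.sin(-.175); M=np.array([[c,s],[-s,c]])
F=(P[...,:2]-[506,267.4])@M.T
def rect(m,zz,n):
    q=onplane(np.argwhere(m)[:,::-1],zz,p,T)[:,:2]; q=((q-[506,267.4])@M.T).astype(np.float32); print(n,len(q),cv2.minAreaRect(q))
rect((abs(F[...,0]+92.5)<14)&(abs(F[...,1])<55)&(z>30)&(z<46),40,'rib')
rect((abs(F[...,0]+92.5)<40)&(abs(F[...,1])<125)&(z>5)&(z<15)&(F[...,0]<-74),10,'bar')
m=(abs(F[...,0]-5)<25)&(F[...,1]>-105)&(F[...,1]<10)&(z>57)&(z<72); rect(m,63.5,'tab top'); 
E
python3 chk.py w7.npz
```

```text
rib 1692 ((-92.45952606201172, -2.587596893310547), (14.582650184631348, 69.74201202392578), 0.2289154976606369)
bar 10924 ((-94.60647583007812, -2.2150115966796875), (41.21687698364258, 219.35888671875), 0.02090526930987835)
tab top 467 ((3.928712844848633, -82.54216003417969), (10.047720909118652, 30.476598739624023), 89.83172607421875)
```

jog_arm:
  deltas: "0.5 -0.4 -1 -0.0068 0.0082 0.05;0.5 -0.4 -1 0 0 0.05;0.3 -0.3 -2 0 0 0.05;0 0 -2 0 0 0;0 0 -2 0 0 0;0 0 0 0 0 0;0 0 0 0 0 0"
  gripper: 48

```text
time: 11.78
tool_pos: [494.7, 190.1, 92.4]
eef_rot: [0.306, 3.125, 0.003]
wrist_force: [-0.1, -0.9, 0.1]
width: 41.0
```

```bash
python3 st.py
```

```text
[494.7 190.1  92.4] jaw deg 78.81 z [ 0.0019  0.0015 -1.    ] F [-0.1 -0.9  0.1] 41.0 11.7833
```

jog_arm:
  deltas: "0.1 -0.3 -0.6 0 0 0.02;0 -0.1 -1 0 0 0;0 0 -1 0 0 0;0 0 -1 0 0 0;0 0 -0.9 0 0 0;0 0 -0.7 0 0 0;0 0 0 0 0 0;0 0 0 0 0 0"

```text
time: 12.45
tool_pos: [496.9, 187.6, 38.2]
eef_rot: [0.274, 3.124, 0.006]
wrist_force: [-0.1, -0.2, 0.1]
width: 41.2
```

```bash
python3 st.py
```

```text
[496.9 187.6  38.2] jaw deg 79.98 z [ 0.0054  0.0035 -1.    ] F [-0.1 -0.2  0.1] 41.2 12.45
```

jog_arm:
  deltas: "-0.1 -0.25 -0.4 0 0 0;0 0 0 0 0 0;0 0 0 0 0 0"

```text
time: 12.7
tool_pos: [496.1, 184.9, 34.0]
eef_rot: [0.274, 3.124, 0.006]
wrist_force: [0.5, -0.1, -0.2]
width: 40.9
```

```bash
python3 st.py
```

```text
[496.1 184.9  34. ] jaw deg 79.98 z [ 0.0059  0.0036 -1.    ] F [ 0.5 -0.1 -0.2] 40.9 12.7
```

jog_arm:
  deltas: "0 0 0 0 0 0;0 0 0 0 0 0;0 0 0 0 0 0;0 0 0 0 0 0;0 0 0 0 0 0;0 0 0 0 0 0;0 0 0 0 0 0"
  gripper: 0
  newtons: 60

```text
time: 13.28
tool_pos: [496.5, 184.9, 34.7]
eef_rot: [0.274, 3.123, 0.007]
wrist_force: [-0.0, 1.1, -0.9]
width: 9.2
```

```bash
python3 st.py
```

```text
[496.5 184.9  34.7] jaw deg 79.99 z [ 0.007   0.0038 -1.    ] F [-0.   1.1 -0.9] 9.2 13.2833
```

The tab is gripped (width 9.2 mm). Now I slide along the frame's +y, checking before the last part.

jog_arm:
  deltas: "0.09 0.49 0 0 0 0;0.09 0.49 0 0 0 0;0.09 0.49 0 0 0 0;0.09 0.49 0 0 0 0;0.09 0.49 0 0 0 0;0.09 0.49 0 0 0 0;0 0 0 0 0 0;0 0 0 0 0 0"

```text
time: 13.95
tool_pos: [501.2, 211.4, 34.8]
eef_rot: [0.277, 3.126, -0.005]
wrist_force: [-2.2, -6.1, 3.1]
width: 9.0
```

```bash
python3 st.py
```

```text
[501.2 211.4  34.8] jaw deg 79.86 z [ 0.0032 -0.0036 -1.    ] F [-2.2 -6.1  3.1] 9.0 13.95
```

jog_arm:
  deltas: "0.08 0.45 0 0 0 0;0.08 0.45 0 0 0 0;0.08 0.45 0 0 0 0;0 0 0 0 0 0;0 0 0 0 0 0"

```text
time: 14.37
tool_pos: [502.8, 221.0, 34.8]
eef_rot: [0.281, 3.128, -0.014]
wrist_force: [-2.1, -5.9, 4.1]
width: 9.1
```

```bash
bash snap.sh w8; python3 chk.py w8.npz; python3 st.py
```

```text
[502.8 221.   34.8] jaw deg 79.72 z [ 5.0e-04 -9.3e-03 -1.0e+00] F [-2.1 -5.9  4.1] 9.1 14.3667
bar top z 9.90268935305538
rib 7591 ((-91.76119232177734, -2.7561874389648438), (69.14118957519531, 15.044376373291016), 89.89979553222656)
bar 29143 ((-94.26091003417969, -11.887046813964844), (40.71443557739258, 198.88656616210938), 0.032342251390218735)
tab top 3333 ((3.204404354095459, -42.89915084838867), (35.320674896240234, 33.546783447265625), 26.13873291015625)
[502.9 220.9  34.8] jaw deg 79.71 z [ 6.0e-04 -9.2e-03 -1.0e+00] F [-2.6 -6.1  3.8] 9.1 14.4167
```

View pics/w8.png

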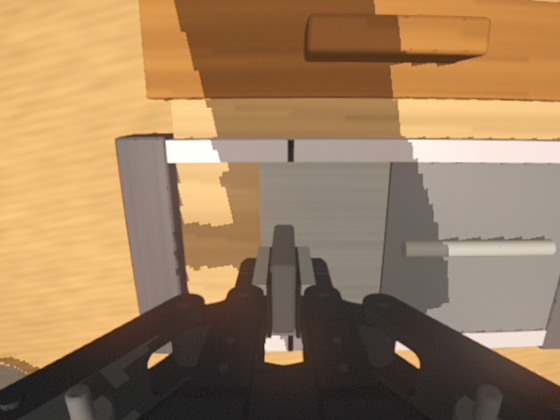

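The view shows the tab held at about (284,280), nearly level with the black mark at (291,150), and the straightedge still flush. TCP travel is about 36.6 mm, so I add about 3 mm.

jog_arm:
  deltas: "0.06 0.38 0 0 0 0;0 0.05 0 0 0 0;0 0 0 0 0 0"

```text
time: 14.67
tool_pos: [503.1, 222.5, 34.8]
eef_rot: [0.284, 3.128, -0.02]
wrist_force: [-2.3, -7.2, 2.2]
width: 9.1
```

```bash
python3 st.py
```

```text
[503.1 222.5  34.8] jaw deg 79.63 z [-6.000e-04 -1.250e-02 -9.999e-01] F [-2.3 -7.2  2.2] 9.1 14.6667
```

jog_arm:
  deltas: "0 0 0 0 0 0;0 0 0 0 0 0;0 0 0 0 0 0;0 0 0 0 0 0;0 0 0 0 0 0;0 0 0 0 0 0"

```text
time: 15.17
tool_pos: [502.4, 218.5, 34.9]
eef_rot: [-0.286, -3.128, 0.026]
wrist_force: [-1.4, -5.3, 2.1]
width: 9.4
```

```bash
python3 st.py
```

```text
[502.4 218.5  34.9] jaw deg 79.54 z [-0.0022 -0.0167 -0.9999] F [-1.4 -5.3  2.1] 9.4 15.1667
```

Null rows creep back, because each one re-targets the measured pose. I'll end on a leading row and watch it settle under the held target.

jog_arm:
  deltas: "0.07 0.4 0 0.012 -0.002 0.006;0.05 0.25 0 0.008 0 0.003"

```text
time: 15.33
tool_pos: [503.2, 223.0, 34.7]
eef_rot: [-0.274, -3.129, -0.001]
wrist_force: [-2.0, -7.0, 5.1]
width: 9.0
```

```bash
python3 st.py; cat > settle.py <<'E'
from h import *
for i in range(10):
    capture('wrist'); s=get_state(); d=s['tool_pos']-[496.3,184.9,34]
    print(round(s['time'],2),s['tool_pos'].round(1),'travel',round(d[0]*.174+d[1]*.985,1),s['wrist_force'].round(1))
E
python3 settle.py; python3 st.py
```

```text
[503.2 223.   34.7] jaw deg 80.0 z [-1.e-03  9.e-04 -1.e+00] F [-2.  -7.   5.1] 9.0 15.3333
15.38 [503.1 222.8  34.7] travel 38.5 [-3.5 -6.4  4.3]
15.43 [503.1 222.7  34.7] travel 38.4 [-2.5 -6.   3.2]
15.48 [503.1 222.7  34.7] travel 38.4 [-2.1 -6.4  4.3]
15.53 [503.1 222.7  34.7] travel 38.4 [-2.2 -6.3  3. ]
15.58 [503.1 222.7  34.7] travel 38.4 [-2.2 -6.5  3.8]
15.63 [503.1 222.6  34.7] travel 38.4 [-2.5 -6.3  4. ]
15.68 [503.1 222.7  34.7] travel 38.4 [-3.  -5.8  3.8]
15.73 [503.1 222.6  34.7] travel 38.3 [-3.  -7.   3.5]
15.78 [503.1 222.6  34.7] travel 38.3 [-2.9 -6.5  4. ]
15.83 [503.1 222.6  34.7] travel 38.3 [-2.6 -6.4  4.1]
[503.1 222.6  34.7] jaw deg 79.96 z [-1.2e-03  3.0e-04 -1.0e+00] F [-2.6 -6.4  4.1] 9.1 15.8333
```

jog_arm:
  deltas: "0.04 0.25 0 0.003 0 0.001"

```text
time: 15.92
tool_pos: [503.2, 223.6, 34.7]
eef_rot: [-0.275, -3.127, -0.002]
wrist_force: [-2.0, -7.6, 4.8]
width: 9.0
```

```bash
python3 settle.py|tail -3; python3 st.py; bash snap.sh w9; python3 chk.py w9.npz; python3 - <<'E'
from h import *
f=np.load('w9.npz'); im,d,T=f['im'],f['d'],f['T']; p=camera_params('wrist')
c,s=np.cos(-.175),np.sin(-.175); M=np.array([[c,s],[-s,c]]); Fr=lambda uv,z:((onplane(uv,z,p,T)[:,:2]-[506,267.4])@M.T).round(1)
r=im[150].max(1).astype(int); w=np.where(r[270:310]<120)[0]+270; print('mark px',w,Fr([(w.mean(),150)],22))
P=cloud(d,p,T); F=(P[...,:2]-[506,267.4])@M.T; m=(P[...,2]>61)&(P[...,2]<66)&(F[...,0]<-2)&(F[...,0]>-12)
q=F[m]; print('tab near front: y',np.percentile(q[:,1],[2,50,98]).round(1),'n',len(q))
# sheet trailing edge row 200
print('row200',[tuple(map(int,im[200,u])) for u in range(240,285,4)])
cv2.imwrite('pics/c9.png',cv2.resize(im[120:360,220:380],None,fx=2.5,fy=2.5))
E
```

```text
16.32 [503.3 223.8  34.7] travel 39.5 [-2.4 -5.8  4.1]
16.37 [503.3 223.8  34.7] travel 39.5 [-1.9 -6.7  3.5]
16.42 [503.3 223.7  34.7] travel 39.5 [-3.3 -6.2  4.7]
[503.3 223.7  34.7] jaw deg 79.96 z [-0.0019  0.0017 -1.    ] F [-3.3 -6.2  4.7] 8.9 16.4167
[503.3 223.7  34.7] jaw deg 79.96 z [-0.0019  0.0017 -1.    ] F [-3.3 -6.2  4.7] 8.9 16.4167
bar top z 9.905257670281387
rib 7539 ((-91.71205139160156, -2.692974090576172), (69.01819610595703, 14.916769981384277), 89.96037292480469)
bar 29870 ((-94.24459838867188, -9.8114013671875), (40.6967887878418, 203.1525115966797), 0.024520816281437874)
tab top 3367 ((3.2766122817993164, -46.250946044921875), (33.278770446777344, 35.292049407958984), 63.54694747924805)
mark px [282 283 284 285 286 287] [[-47.  -42.8]]
tab near front: y [-60.1 -43.5 -26.5] n 853
row200 [(87, 132, 174), (87, 132, 173), (85, 131, 173), (86, 131, 174), (84, 129, 172), (123, 137, 147), (120, 134, 145), (121, 134, 145), (122, 136, 146), (120, 134, 144), (123, 137, 147), (120, 134, 143)]
```

View pics/c9.png

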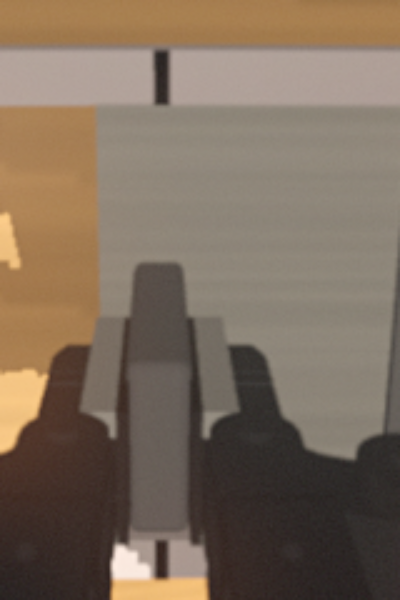

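The tab sits level with both marks (crop column 160 against 162), and the bar is flush and untouched. I'm handing in.

```bash
python3 -c "
from h import *
print(finish_job())"; python3 st.py
```

```text
the job is handed in; nothing more can be done
None
the job is handed in; nothing more can be done
```

The straightedge is flush along the plaque's front edge and let go, and the shutter is held at half travel; the job is handed in. No verdict was reported, so success rests on my own checks.

**Straightedge:** I gripped the left ribbed bar by its rib, set it down at the plaque's front edge and released it. The gap was about 1 mm, about 0.006 rad off parallel and about 2.5 mm off centre. Later checks gave rib x between -91.7 and -92.5 mm. The -91.7 reading is 0.6 mm nearer the plaque than the bar could physically sit, which is within the 2 mm calibration error.

**Shutter:** After that I gripped the tab at 60 N and slid it to about 39.5 mm, judged by how far the gripper moved. The last picture shows the tab level with both black marks. The position stayed steady for 0.5 s under the held target, against a spring force of about 6–7 N.

**What went wrong:** At the first stop near half travel, rows without motion let the shutter creep back about 4 mm. I re-advanced it, never past half travel, and ended on a pose that held. The automatic fit of the tab's top failed while the fingers covered it, so I relied on the picture and the gripper's travel instead.

**Bystanders:** I did not measure their positions again at the end. No move came near them.

I viewed 9 pictures, and the robot's clock read about 16.5 s at hand-in.

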